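# Pack away the coffee toppings in their serving order

## Task

The coffee service is over: move the four toppings from the wooden serving caddy into the grey carry tote, one to a compartment and in the same order counted from each rack's steel handle, so that the row can be set out again as it was. Set each one down gently and upright on the tote's floor, never dropping it, and leave the cup lids and paper cups between the racks standing where they are.

Things in the scene. Friction and masses are not known exactly. Their poses are not given: they have to be found in the camera images.
- caddy: Serving caddy, the rack that is full at the start: a low wooden tray 316 x 90 x 20 mm, fixed, holding four black pockets in a row. A steel grab handle sticks out 34 mm from one short end, 13 mm up. Origin at the centre of its underside; x runs along the row towards the handle, z up. The four places lie at x = +114 (first, next to the handle), +38, -38 and -114 mm, y = 0.
- tote: Carry tote, the empty rack: a grey plastic box 308 x 88 x 40 mm high, fixed, walls, floor and the three cross walls 4 mm, a steel grab handle sticking out 36 mm from one short end, 30 mm up. Origin at the centre of its underside; x runs along the row towards the handle, z up. The four compartments (72 mm along the row, 80 mm across) are centred at x = +114 (first, next to the handle), +38, -38 and -114 mm, y = 0; their floor is 4 mm above the origin.
- shaker_mid (a point): Centre (half-way up) of the cocoa shaker: a round stainless-steel can 56 mm across and 110 mm high with a domed, pierced lid (57 mm across from 90 mm up); straight sides up to 90 mm. z along its height. About 0.26 kg. Like the others it stands upright in its pocket at the start, its underside 7 mm above the table.
- honey_mid (a point): Centre (half-way up) of the honey squeeze bottle: round, amber, 50 mm across and 118 mm high, straight sides up to 88 mm, then a shoulder and a white pointed nozzle. z along its height. About 0.24 kg.
- bottle_mid (a point): Centre (half-way up) of the square syrup bottle: light brown, 48 x 48 mm and 114 mm high, flat sides up to 86 mm, then a short shoulder and a round black cap 36 mm across. z along its height, x and y square to its sides. About 0.25 kg.
- tin_mid (a point): Centre (half-way up) of the flat tea tin: white, rectangular, 40 mm along its x (along the row at the start) by 58 mm along its y (across the row), 100 mm high, flat sides up to 86 mm, then an aluminium lid 1 mm larger. z along its height. About 0.2 kg.
- pocket_shaker: The lift-out pocket in which the cocoa shaker stands at the start: an open black plastic box 72 x 78 x 34 mm, walls and floor 3 mm, fixed in the caddy. All four pockets are alike; each is known by what stands in it at the start and keeps marking that container's place in the row. Origin at the centre of its underside, axes as the caddy's.
- pocket_honey: The lift-out pocket in which the honey bottle stands at the start: an open black plastic box 72 x 78 x 34 mm, walls and floor 3 mm, fixed in the caddy. All four pockets are alike; each is known by what stands in it at the start and keeps marking that container's place in the row. Origin at the centre of its underside, axes as the caddy's.
- pocket_bottle: The lift-out pocket in which the square syrup bottle stands at the start: an open black plastic box 72 x 78 x 34 mm, walls and floor 3 mm, fixed in the caddy. All four pockets are alike; each is known by what stands in it at the start and keeps marking that container's place in the row. Origin at the centre of its underside, axes as the caddy's.
- pocket_tin: The lift-out pocket in which the tea tin stands at the start: an open black plastic box 72 x 78 x 34 mm, walls and floor 3 mm, fixed in the caddy. All four pockets are alike; each is known by what stands in it at the start and keeps marking that container's place in the row. Origin at the centre of its underside, axes as the caddy's.
- lids: Bystander between the two racks: a stack of white cup lids 82 mm across, 44 mm high. Origin at the centre of its underside, z up.
- cups: Bystander between the two racks: two nested paper cups standing mouth down, 80 mm across, 102 mm high. Origin at the centre of its underside, z up.

How it is judged (in metres and radians):
At the end, for the whole second after the job is handed in: Each topping stands in the tote compartment with the same number from the handle as the pocket it came from: centre within 20 mm of the compartment's centre along the row and 22 mm across, underside within 6 mm of its floor, within 0.12 rad of upright, at rest (under 0.02 m/s) (((x of pocket_shaker in the frame of caddy between 0.094 and 0.134 m and x of shaker_mid in the frame of tote between 0.094 and 0.134 m) or (x of pocket_shaker in the frame of caddy between 0.018 and 0.058 m and x of shaker_mid in the frame of tote between 0.018 and 0.058 m) or (x of pocket_shaker in the frame of caddy between -0.058 and -0.018 m and x of shaker_mid in the frame of tote between -0.058 and -0.018 m) or (x of pocket_shaker in the frame of caddy between -0.134 and -0.094 m and x of shaker_mid in the frame of tote between -0.134 and -0.094 m)) and y of shaker_mid in the frame of tote between -0.022 and 0.022 m and z of shaker_mid in the frame of tote between 0.053 and 0.065 m and angle between each of shaker_mid, honey_mid, bottle_mid, tin_mid's own z axis and vertical below 0.12 rad and linear speed of each of shaker, honey, bottle, tin below 0.02 m/s and ((x of pocket_honey in the frame of caddy between 0.094 and 0.134 m and x of honey_mid in the frame of tote between 0.094 and 0.134 m) or (x of pocket_honey in the frame of caddy between 0.018 and 0.058 m and x of honey_mid in the frame of tote between 0.018 and 0.058 m) or (x of pocket_honey in the frame of caddy between -0.058 and -0.018 m and x of honey_mid in the frame of tote between -0.058 and -0.018 m) or (x of pocket_honey in the frame of caddy between -0.134 and -0.094 m and x of honey_mid in the frame of tote between -0.134 and -0.094 m)) and y of honey_mid in the frame of tote between -0.022 and 0.022 m and z of honey_mid in the frame of tote between 0.057 and 0.069 m and ((x of pocket_bottle in the frame of caddy between 0.094 and 0.134 m and x of bottle_mid in the frame of tote between 0.094 and 0.134 m) or (x of pocket_bottle in the frame of caddy between 0.018 and 0.058 m and x of bottle_mid in the frame of tote between 0.018 and 0.058 m) or (x of pocket_bottle in the frame of caddy between -0.058 and -0.018 m and x of bottle_mid in the frame of tote between -0.058 and -0.018 m) or (x of pocket_bottle in the frame of caddy between -0.134 and -0.094 m and x of bottle_mid in the frame of tote between -0.134 and -0.094 m)) and y of bottle_mid in the frame of tote between -0.022 and 0.022 m and z of bottle_mid in the frame of tote between 0.055 and 0.067 m and ((x of pocket_tin in the frame of caddy between 0.094 and 0.134 m and x of tin_mid in the frame of tote between 0.094 and 0.134 m) or (x of pocket_tin in the frame of caddy between 0.018 and 0.058 m and x of tin_mid in the frame of tote between 0.018 and 0.058 m) or (x of pocket_tin in the frame of caddy between -0.058 and -0.018 m and x of tin_mid in the frame of tote between -0.058 and -0.018 m) or (x of pocket_tin in the frame of caddy between -0.134 and -0.094 m and x of tin_mid in the frame of tote between -0.134 and -0.094 m)) and y of tin_mid in the frame of tote between -0.022 and 0.022 m and z of tin_mid in the frame of tote between 0.048 and 0.06 m); the robot touches nothing.
It fails at once if a topping is pressed or slammed into the tote with over 60 N (contact force between any of shaker, honey, bottle, tin and tote above 60 N).
It fails at once if a topping falls free: not held and faster than 0.6 m/s (a drop of about 20 mm or more) ((linear speed of shaker above 0.6 m/s and contact force between shaker and the fingers below 0.1 N) or (linear speed of honey above 0.6 m/s and contact force between honey and the fingers below 0.1 N) or (linear speed of bottle above 0.6 m/s and contact force between bottle and the fingers below 0.1 N) or (linear speed of tin above 0.6 m/s and contact force between tin and the fingers below 0.1 N)).
It fails at once if the lids are knocked over or pushed away by more than 40 mm (angle between lids's own z axis and vertical above 0.4 rad or distance of lids from where it was at the start of the episode above 0.04 m).
It fails at once if the cups are knocked over or pushed away by more than 40 mm (angle between cups's own z axis and vertical above 0.4 rad or distance of cups from where it was at the start of the episode above 0.04 m).
It also fails if it takes over 120 s, if anything falls off the work surface, if the arm or the gripper's body presses on something with over 40 N, if the wrist force passes 120 N, or if a joint passes its speed limit or range.

## Robot

A 7-joint arm with a two-finger parallel gripper is mounted at the origin on the work surface. World frame = base frame: x ahead of the robot, y to its left, z up, the work surface at z = 0. Lengths are in m, angles in degrees, forces in N, time in s.
With the tool pointing down it reaches from about 0.35 to 0.775 m from the base axis. Payload 3.1 kg.
Tool frame: the origin (TCP) lies on the centre line of the jaws, within the pads' length; the fingertips stand 17 mm ahead of it and the grasp point (between the pads) lies 2 mm behind it (robot.tip_reach is the distance from the TCP to the fingertips, in m); z points along the fingers, y is the line along which they close (so a half turn about z gives the same grasp; the last joint's range is limited). The gripper opens to 85 mm and grips with 20 to 120 N. Pads are 22 mm wide; open, the fingers measure 114 mm over their backs; the gripper's body (76 mm by 85 mm) begins 54 mm behind the grasp point. The pads swing forward as they close: fully open they stand 13 mm farther back than shut.
Start: joints at [67.741, 17.813, 0.802, 86.603, -0.252, 75.585, -1.558], TCP at [0.187, -0.517, 0.248] pointing down, gripper open.
Joint ranges: [-154.91, 154.91], [-16.99, 109.72], [-72.82, 74.43], [7.12, 147.25], [-82.49, 262.49], [11.32, 116.49], [-174.64, 174.64]. Speed limits (degrees/s): [159.86, 159.86, 180, 180, 180, 180, 180].

## Interface

Orientations are given as [roll, pitch, yaw] about the fixed x, y, z axes, in that order (R = Rz(yaw) Ry(pitch) Rx(roll)).
In Python, from station import robot, fingers, vision, workorder, recognise gives the robot as it stands. Calls block until the motion is done:
- robot.move_to(position, orientation): joint-space move of the TCP to a pose.
- robot.line_to(position, orientation=None, velocity=0.15, f_stop=None): straight line of the TCP; orientation=None keeps the orientation; velocity is the mean speed in m/s. With f_stop (N) it stops when the force on the tool has changed by that much, and returns True; else False.
- robot.move_j(angles): joint-space move.
- fingers.gripper_to(opening, force=None): opening from 0.0 (shut) to 1.0 (fully open); force is the grip in N (None keeps the last); returns when the fingers have stopped.
- robot.pause(seconds).
- robot.inverse_kinematics(position, orientation): joint angles nearest the present ones, or None.
- vision.grab_frame(name): name is "scene" or "top"; returns the picture (400x640x3 uint8, red, green, blue); there is no depth.
- vision.calibration(name): a dict with "mtx" (3x3 intrinsics, pixels), "extrinsics" (4x4, takes a point from world to camera coordinates). Camera axes: x right, y up, looking along -z (the intrinsics and any distortion apply to the point x, -y, -z); pixel columns grow to the right and rows downward; lengths in m; the calibration is good to about 2 mm. A picture is of the moment at which its call begins. calibration takes no time and is no camera call.
A pose or a line that the arm cannot do raises robot.PlanningError and nothing moves.
- workorder.close_job(): hands the job in; it is judged then, once.
Trained networks look in the newest picture that a camera, given by its name, has taken for a name from the list of things; names that differ only in an ending like _2 or _b are one class to them, and where a whole thing is asked for, a point or a joint stands for the part that bears it (a point fixed in the world has none). Each returns a list of dicts, best first, with "p" (0 to 1); they miss things now and then, are a little off and sometimes report something else, mostly with a low value. They report only what shows in the picture. A call takes as long as a camera call.
- recognise(label, camera): "rect" ([centre column, centre row, width, height] in pixels, round what is visible of it).
Readings, each from a call of its own:
- robot.current_time_s(): time.
- robot.current_joint_positions(): joint angles.
- robot.current_dq(): joint speeds.
- robot.current_joint_torque(): joint torques, N m.
- robot.current_tool_pos(): TCP position.
- robot.current_eef_rot(): TCP orientation.
- robot.current_contact_force(): force on the tool from outside, world axes, zero at the start.
- robot.current_torque(): the same for the moment, N m.
- robot.current_finger_gap(): opening from 0.0 (shut) to 1.0 (fully open).
- robot.current_gripper_force(): force on a finger pad.
Only numpy, scipy, OpenCV 4.12 (cv2) and the standard library are available. Lean on these libraries where they do the work, as an engineer would, in place of code of your own. Each camera call takes 0.05 s, during which the arm holds its last target. There are 200 camera calls.

## Working session

There is one attempt and no reset: what is moved stays moved. The work goes in short steps, each a Python script; the robot and the scene stay as the last script left them, time stands still between calls to the robot, and variables do not carry over. Pictures are saved under pics/ and viewed, at most 14 in all, crops included, and the job is handed in when it is done.

```bash
mkdir -p pics; python3 - <<'E'
from station import robot, fingers, vision, recognise
import cv2
for c in("scene","top"):
    im=vision.grab_frame(c); cv2.imwrite(f"pics/{c}0.png",im[:,:,::-1])
    k=vision.calibration(c); print(c,{a:(b.round(4).tolist() if hasattr(b,'round') else b) for a,b in k.items()})
    for n in["caddy","tote","shaker_mid","honey_mid","bottle_mid","tin_mid","lids","cups"]:
        print(n,[( [round(float(x)) for x in d["rect"]],round(float(d["p"]),2)) for d in recognise(n,c)][:3])
E
```

```text
scene {'mtx': [[389.5156, 0.0, 320.973], [0.0, 389.5156, 203.4622], [0.0, 0.0, 1.0]], 'extrinsics': [[-0.1358, 0.9907, 0.0026, 0.0865], [-0.8263, -0.1147, 0.5514, 0.4033], [0.5466, 0.0727, 0.8342, -1.1145], [0.0, 0.0, 0.0, 1.0]]}
caddy [([423, 250, 55, 159], 0.93)]
tote [([226, 202, 83, 138], 0.95), ([430, 274, 49, 46], 0.37)]
shaker_mid [([431, 274, 44, 48], 0.64)]
honey_mid [([431, 238, 38, 41], 0.62), ([320, 257, 36, 58], 0.25)]
bottle_mid [([435, 173, 34, 43], 0.59)]
tin_mid [([432, 205, 43, 40], 0.77)]
lids [([326, 191, 34, 42], 0.83)]
cups [([319, 260, 39, 60], 0.65)]
top {'mtx': [[496.7948, 0.0, 331.5008], [0.0, 496.7948, 201.9259], [0.0, 0.0, 1.0]], 'extrinsics': [[-0.0028, -0.9999, -0.017, 0.0037], [0.9909, -0.0051, 0.1348, -0.5508], [-0.1349, -0.0165, 0.9907, -1.1319], [0.0, 0.0, 0.0, 1.0]]}
caddy [([250, 202, 49, 143], 0.7), ([334, 168, 35, 36], 0.47), ([337, 241, 34, 34], 0.43)]
tote [([424, 226, 48, 147], 0.92)]
shaker_mid [([246, 157, 32, 30], 0.69)]
honey_mid [([246, 190, 28, 27], 0.95), ([240, 255, 33, 25], 0.46)]
bottle_mid [([240, 257, 28, 21], 0.65)]
tin_mid [([244, 220, 34, 25], 0.76)]
lids [([338, 240, 34, 32], 0.78)]
cups [([333, 167, 33, 38], 0.84)]
```

```bash
python3 - <<'E'
import cv2
im=cv2.imread("pics/top0.png")[100:330,190:490]; cv2.imwrite("pics/topc.png",cv2.resize(im,(780,598),interpolation=cv2.INTER_CUBIC))
im=cv2.imread("pics/scene0.png")[110:350,160:480]; cv2.imwrite("pics/scenec.png",cv2.resize(im,(800,600),interpolation=cv2.INTER_CUBIC))
E
```

```text
(no output)
```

View pics/topc.png

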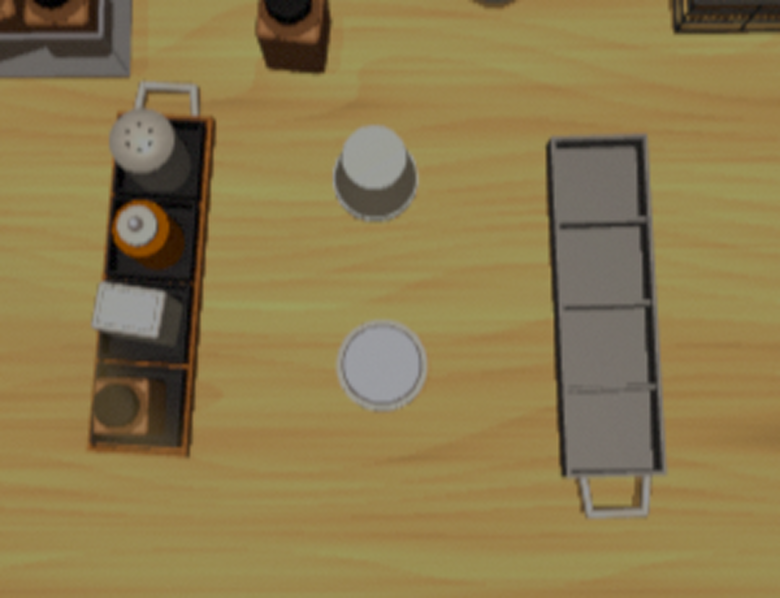

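View pics/scenec.png

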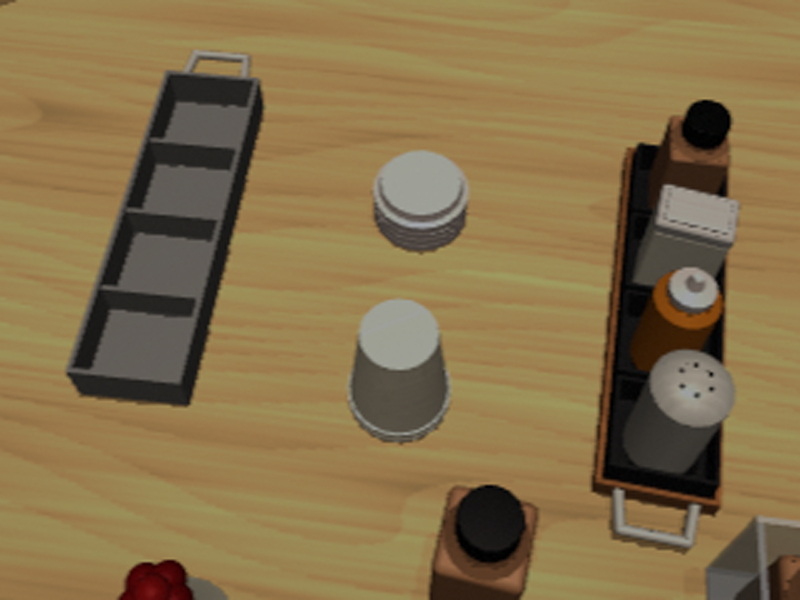

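The top picture (crop scale 2.6, offset 190,100) shows the caddy at +y with its handle at far x. From that handle the order is shaker, honey, tin, syrup bottle. The tote is at -y with its handle towards the robot, so the order reverses in world x. The caddy corners are near (118,115), (214,118), (188,455), (90,449), and the tote rim corners near (548,137), (646,136), (662,472), (562,475). The scene picture (scale 2.5, offset 160,110) shows the same thing: the cups and lids stand between the racks, and a second syrup bottle stands outside them and doesn't belong to the job.

```bash
cat > h.py <<'E'
import numpy as np
from scipy.optimize import least_squares
from station import robot, fingers, vision, recognise, workorder
def bp(px,cam,z):
    k=vision.calibration(cam); E=np.array(k["extrinsics"]); R,t=E[:3,:3],E[:3,3]
    d=np.linalg.inv(k["mtx"])@[px[0],px[1],1]; d=R.T@(d*[1,-1,-1]); c=-R.T@t
    return c+d*(z-c[2])/d[2]
def top(p,z): return bp((p[0]/2.6+190,p[1]/2.6+100),"top",z)
def sc(p,z): return bp((p[0]/2.5+160,p[1]/2.5+110),"scene",z)
def rack(pts,L,W):  # pts: world corners of (+x+y),(+x-y),(-x-y),(-x+y) in rack frame
    m=np.array([[L,W],[L,-W],[-L,-W],[-L,W]])/2
    P=np.array(pts)[:,:2]; d=P[0]+P[1]-P[2]-P[3]
    f=lambda q:(m@np.array([[np.cos(q[2]),np.sin(q[2])],[-np.sin(q[2]),np.cos(q[2])]])+q[:2]-P).ravel()
    s=least_squares(f,[*P.mean(0),np.arctan2(d[1],d[0])]); return s.x,s.fun
E
python3 - <<'E'
from h import *
np.set_printoptions(precision=4,suppress=True)
print("rot",robot.current_eef_rot(),robot.current_joint_positions(),robot.current_time_s())
print("caddy",*rack([top(p,.02) for p in[(118,115),(214,118),(188,455),(90,449)]],.316,.09))
print("tote",*rack([top(p,.04) for p in[(662,472),(562,475),(548,137),(646,136)]],.308,.088)[:2])
print("tote scene",*rack([sc(p,.04) for p in[(167,73),(262,78),(188,404),(69,373)]],.308,.088)[:2])
print("toteB",*rack([sc(p,.04) for p in[(262,78),(167,73),(69,373),(188,404)]],.308,.088)[:2])
for n,a,b,z in[("shaker",(142,141),(692,387),.113),("honey",(135,224),(694,281),.125),("tin",(130,310),(699,214),.107),("bottle",(116,404),(707,121),.121)]:
    print(n,top(a,z),sc(b,z))
print("cups",top((374,157),.102),"lids",top((381,362),.044))
E
```

```text
rot [179.9956   0.0013  19.8763] [67.738  17.8103  0.8019 86.6007 -0.2518 75.5865 -1.5596] 0.9
caddy [ 0.5391  0.1998 -0.0597] [ 0.0033 -0.0002  0.0014  0.0001 -0.0022 -0.0004 -0.0025  0.0005]
tote [ 0.5159 -0.2105 -3.125 ] [-0.0026 -0.0001 -0.0016  0.      0.0015 -0.0006  0.0027  0.0006]
tote scene [ 0.5249 -0.2056 -3.1097] [ 0.0012  0.0009  0.0044  0.0009 -0.0102 -0.0043  0.0047  0.0024]
toteB [ 0.5249 -0.2056 -3.0979] [ 0.0078 -0.0888 -0.0021  0.087   0.0013  0.0922 -0.007  -0.0904]
shaker [0.6491 0.1942 0.113 ] [0.6593 0.1965 0.113 ]
honey [0.5748 0.1963 0.125 ] [0.584  0.1969 0.125 ]
tin [0.5038 0.2026 0.107 ] [0.5129 0.207  0.107 ]
bottle [0.424  0.2097 0.121 ] [0.4328 0.2121 0.121 ]
cups [ 0.6362 -0.0051  0.102 ] lids [ 0.4627 -0.01    0.044 ]
```

```bash
cat >> h.py <<'E'
import cv2
def proj(P,cam):
    k=vision.calibration(cam); E=np.array(k["extrinsics"]); q=(np.atleast_2d(P)@E[:3,:3].T+E[:3,3])*[1,-1,-1]
    q=q@np.array(k["mtx"]).T; return q[:,:2]/q[:,2:]
def loc(q,x,y): c,s=np.cos(q[2]),np.sin(q[2]); return np.array([q[0]+c*x-s*y,q[1]+s*x+c*y])
E
python3 - <<'E'
from h import *
caddy=(.5391,.1998,-.0597); tote=(.5159,-.2105,-3.125)
out=[]
for cam,f,(x0,y0,w,h) in[("top","top0",(190,110,300,200)),("scene","scene0",(160,110,320,210))]:
    im=cv2.imread(f"pics/{f}.png"); im=cv2.resize(im[y0:y0+h,x0:x0+w],None,fx=2.5,fy=2.5,interpolation=cv2.INTER_CUBIC)
    for q,L,W,z,col in[(caddy,.316,.09,.02,(0,255,0)),(tote,.308,.088,.04,(0,255,255)),(tote,.3,.08,.004,(255,0,255))]:
        p=proj([[*loc(q,a*L/2,b*W/2),z] for a,b in[(1,1),(1,-1),(-1,-1),(-1,1)]],cam)
        cv2.polylines(im,[np.int32(((p-[x0,y0]+.5)*2.5)*16)],True,col,1,cv2.LINE_AA,4)
    cv2.imwrite(f"pics/ov_{cam}.png",im)
E
```

```text
(no output)
```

View pics/ov_top.png

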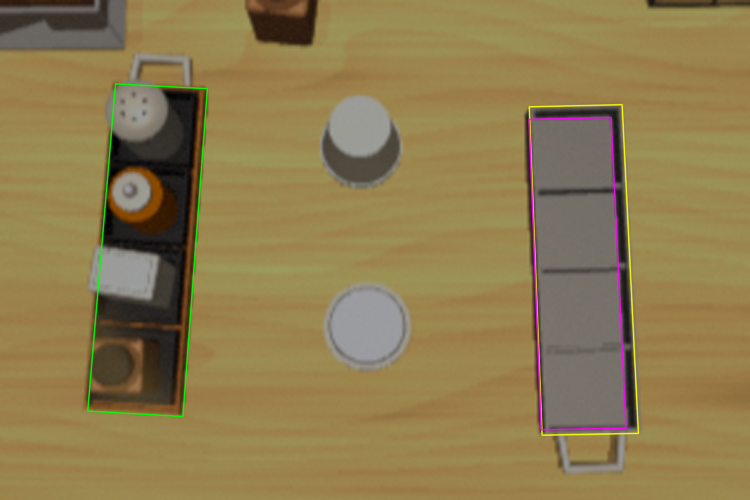

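View pics/ov_scene.png

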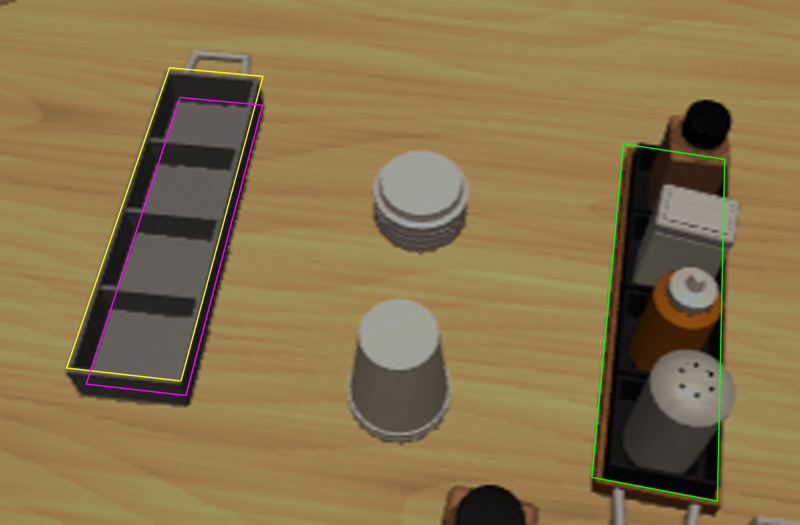

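The top overlay fits both racks. The scene overlay sits about 2 px off, which is a 4 mm bias in x. The pick and place points come from the same camera, so most of that bias cancels; I'll use the mean of the two cameras. I'll move the shaker first and check the result.

```bash
cat >> h.py <<'E'
tote=(.520,-.209,-3.122); Y0,Y1=-3.4,1.1; H=.24
#       x,    y,    place, grasp height on object
T={"shaker":(.654,.195,.114,.074),"honey":(.579,.197,.038,.074),"tin":(.508,.204,-.038,.071),"bottle":(.428,.210,-.114,.071)}
f3=lambda v:np.round(v,4)
def pick(n,first=False):
    x,y,_,g=T[n]; z=.007+g-.002; o=[180,0,Y0]
    if first: robot.move_to([x,y,H],o)
    else: robot.line_to([x,y,H],o,velocity=.25)
    fingers.gripper_to(1.0)
    print(n,"down stop",robot.line_to([x,y,z],o,velocity=.1,f_stop=10),f3(robot.current_tool_pos()))
    fingers.gripper_to(0.0,force=40)
    print("gap",robot.current_finger_gap(),"F",robot.current_gripper_force())
    robot.line_to([x,y,z+.04],o,velocity=.06); robot.line_to([x,y,H],o,velocity=.15)
    print("lifted gap",robot.current_finger_gap(),"F",robot.current_gripper_force(),robot.current_time_s())
def over(n): 
    p=loc(tote,T[n][2],0); robot.line_to([*p,H],[180,0,Y1],velocity=.2)
def lower(n,dx=0,dy=0):
    p=loc(tote,T[n][2],0)+[dx,dy]; z=.004+T[n][3]-.002; o=[180,0,Y1]
    robot.line_to([*p,z+.055],o,velocity=.15); robot.pause(.2)
    s=robot.line_to([*p,z+.004],o,velocity=.04,f_stop=6)
    if not s: s=robot.line_to([*p,z-.005],o,velocity=.015,f_stop=5)
    dz=robot.current_tool_pos()[2]-z
    print(n,"contact",s,"z above expected",round(dz,4),f3(robot.current_contact_force()),f3(robot.current_tool_pos())); return dz
def release():
    fingers.gripper_to(1.0); p=np.array(robot.current_tool_pos()); p[2]=H
    robot.line_to([*p[:2],.17],velocity=.08); robot.line_to(p,velocity=.2); print("t",robot.current_time_s())
def snap(name,box,cam="top",f=3):
    im=vision.grab_frame(cam); x,y,w,h=box
    cv2.imwrite(f"pics/{name}.png",cv2.resize(im[y:y+h,x:x+w,::-1],None,fx=f,fy=f,interpolation=cv2.INTER_CUBIC))
E
python3 - <<'E'
from h import *
pick("shaker",True); over("shaker")
dz=lower("shaker")
if abs(dz)<.006: release()
snap("s1",(160,110,320,210),"scene",2.5)
E
```

```text
shaker down stop False [0.6545 0.1953 0.0798]
gap 0.6470957078928267 F 42.354969010921195
lifted gap 0.6496106128778371 F 42.59676254703663 8.025
shaker contact True z above expected 0.0005 [-0.1754  0.6563  4.2662] [ 0.4064 -0.2113  0.0765]
t 15.6833
```

View pics/s1.png

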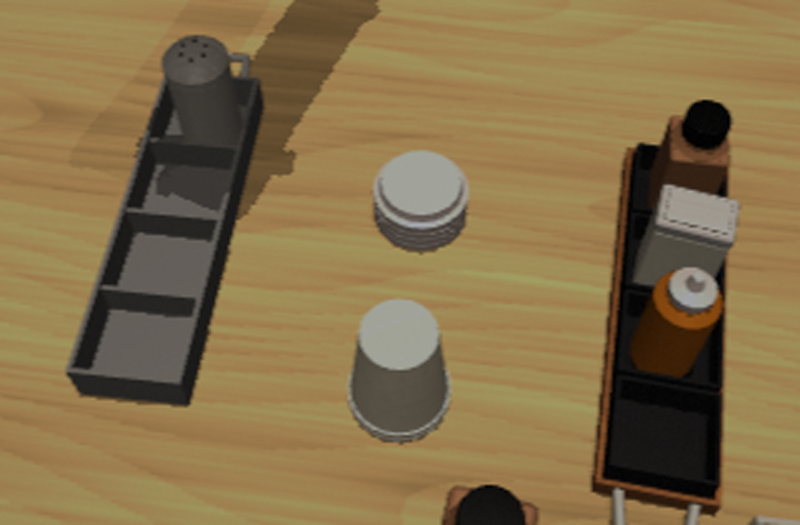

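The shaker stands upright in compartment 1, its lid near crop (196,58), and the neighbours haven't moved. Next is the honey, with a numeric check of where both ended up.

```bash
python3 - <<'E'
from h import *
print("shaker lid scene",f3(sc((196,58),.110)),"compartment",f3(loc(tote,.114,0)))
pick("honey"); over("honey")
dz=lower("honey")
if abs(dz)<.006: release()
snap("s2",(160,110,320,210),"scene",2.5)
E
```

```text
shaker lid scene [ 0.4127 -0.2048  0.11  ] compartment [ 0.406  -0.2112]
honey down stop False [0.5795 0.1973 0.0797]
gap 0.5729201409180448 F 41.4025874377694
lifted gap 0.5748944434501306 F 41.72755544597749 21.8333
honey contact True z above expected 0.0005 [-0.7333 -0.2107  4.7707] [ 0.4824 -0.2098  0.0765]
t 29.25
```

View pics/s2.png

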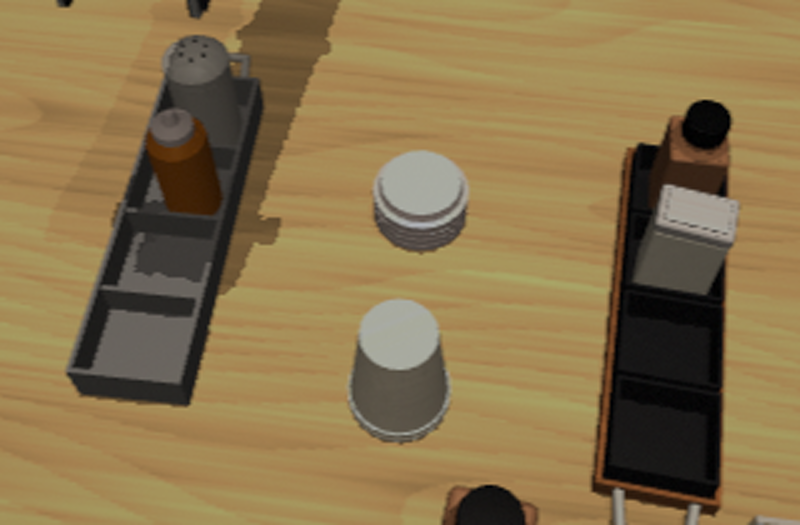

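The honey bottle stands upright in compartment 2, its cap at about crop (173,125), and the cups and lids haven't moved. The tin is next, then the syrup bottle.

```bash
python3 - <<'E'
from h import *
for n in("tin","bottle"):
    pick(n); over(n)
    dz=lower(n)
    if abs(dz)>.006: break
    release()
p=robot.current_tool_pos(); robot.line_to([.45,0,.26],velocity=.25)
robot.move_to([.2,.45,.3],[180,0,60])
snap("s3",(160,110,320,210),"scene",2.5); snap("t3",(190,110,300,200),"top",2.5)
E
```

```text
tin down stop False [0.5084 0.2043 0.0766]
gap 0.6985043909534859 F 41.631234685191885
lifted gap 0.6985399580696963 F 42.11039960151538 35.2667
tin contact True z above expected 0.0007 [-0.1224  1.9649  4.9674] [ 0.5584 -0.2082  0.0737]
t 42.65
bottle down stop False [0.4284 0.2103 0.0765]
gap 0.5577746583616676 F 41.38732373714447
lifted gap 0.5544669046594206 F 41.29351615905762 48.7833
bottle contact True z above expected 0.0006 [0.4404 1.0054 4.6553] [ 0.6343 -0.2068  0.0736]
t 56.5167
```

View pics/s3.png

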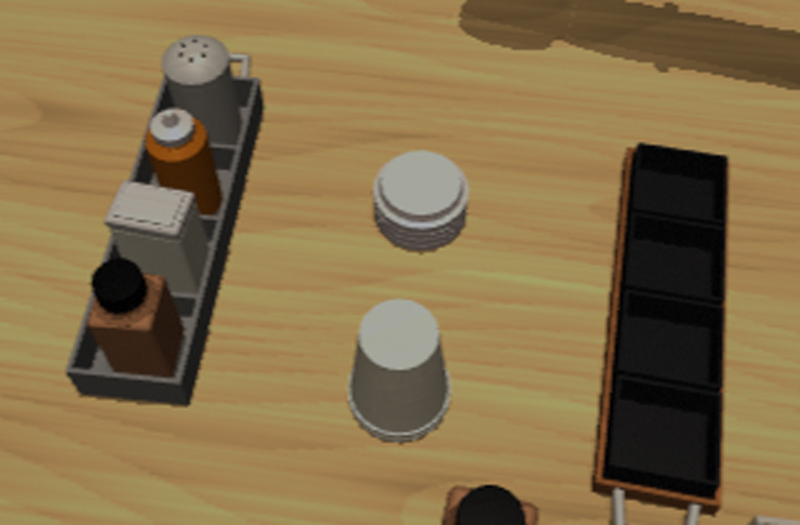

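View pics/t3.png

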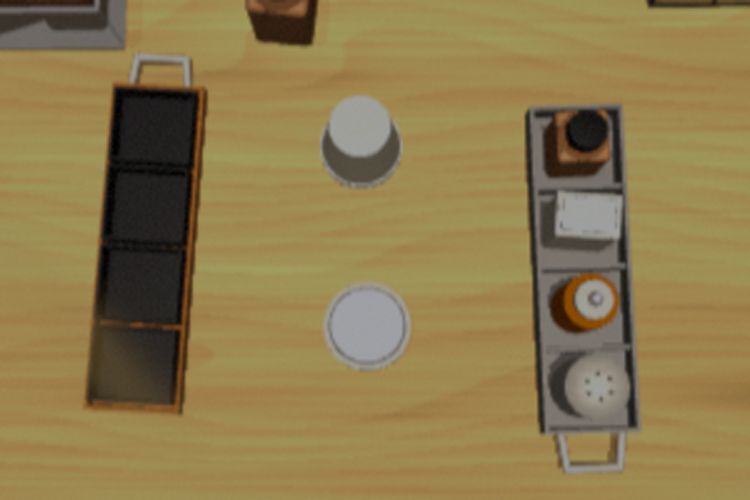

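All four toppings stand upright and central in the tote. From the handle they are the shaker (598,385), honey (592,300), tin (588,215) and bottle (585,135), so the order is kept. The caddy is empty, and the cups and lids haven't moved.

```bash
python3 -c "
from station import workorder
print(workorder.close_job())"
```

```text
the job is handed in; nothing more can be done
None
```

All four toppings stand upright in the tote in their original order from the handle, the cups and lids were left where they stood, and the job is handed in (no verdict was returned).

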